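Hold the tall filter holder in the light path

ROBOT

A 6-joint arm with a two-finger parallel gripper is mounted at the origin on a cart in front of the work surface, level with it; the furniture and walls round the work are solid. World frame = base frame: x ahead of the robot, y to its left, z up, the work surface at z = 0. Lengths are in m, angles in rad, forces in N, time in s.
With the tool pointing down it reaches from about 0.3 to 0.875 m from the base axis. Payload 6.4 kg.
Tool frame: the origin (TCP) lies at the very end of the fingers, on their centre line; the grasp point (between the pads) lies 19 mm behind it (ctrl.tcp_to_grasp is the distance from the TCP to the grasp point, in m); z points along the fingers, y is the direction in which the jaws open and shut (so a half turn about z gives the same grasp; the last joint's range is limited). The gripper opens to 85 mm and grips with 20 to 120 N. Pads are 22 mm wide; open, the fingers measure 114 mm over their backs; the gripper's body (76 mm by 85 mm) begins 54 mm behind the grasp point. The pads swing forward as they close: fully open they stand 13 mm farther back than shut.
Start: joints at [0.914, 0.181, 1.607, -0, 1.354, -0.206], TCP at [0.251, 0.518, 0.231] pointing down, gripper open.
Joint ranges: [-2.99, 2.99], [-0.89, 2.07], [0.3, 2.58], [-1.14, 4.28], [0, 2.63], [-3.12, 3.12]. Speed limits (rad/s): [2.57, 2.57, 3.01, 3.14, 3.14, 3.14].

INTERFACE

Orientations are given as a unit quaternion [w, x, y, z].
In Python, from bench import ctrl gives the robot as it stands. The module is installed in compiled form; this text tells all that it offers.
- The arm moves only by the tool drive_tool, never from a script. Its argument "deltas" is a list of rows, each an object with "slide": the shift along the tool's x, y, z as a fraction of full scale, a list of three; "delta_rot": the turn, a rotation vector about the tool's x, y, z as a fraction of full scale, a list of three; "hand": the opening, from 0 (shut) to 1 (fully open). In form: [{"slide": [tx, ty, tz], "delta_rot": [wx, wy, wz], "hand": hand}, ...]. A call has exactly 5 rows; each row shifts and turns the commanded pose from where the row before left it, along the tool's axes as they then stand; what a row does not reach is not made up. Full scale, the value 1, is 50 mm for a shift and 180 degrees for a turn. A row lasts 1/8 s, in which the tool goes at most 62.5 mm and 10.7 degrees, less where a joint would pass 70% of its speed; a pose out of reach is approached as far as the arm can. A call with a number of a shift or a turn outside -1 to 1 is refused whole. A call with a gripper value outside its range is refused whole. The fingers move at their own pace and stop on an object; the grip force is fixed at half the most. Time passes only in rows, so rows that do not move let the fingers close, or fill a call up. It gives the time, the measured TCP pose, the force and the opening at its end, in the units of the state.
- ctrl.get_obs(): the state, without advancing time (a new reading comes with each control period).
- ctrl.camera(name): name is "side" or "top"; returns a dict with "frame" (480x640x3 uint8, red, green, blue), "mtx" (3x3 intrinsics, pixels), "R" (3x3) and "t" (3): a world point X has camera coordinates R X + t. Camera axes: x right, y down, z forward; pixel columns grow to the right and rows downward; lengths in m; the calibration is good to about 2 mm. A picture is of the moment at which its call begins. There is no depth.
- ctrl.hand_in(): hands the job in, once; it reports no verdict.
The state is a dict: "time_s": time; "q": joint angles; "dq": joint speeds; "joint_efforts": joint torques, N m; "eef_pos": TCP position; "eef_rot": TCP orientation; "wrist_force": force on the tool from outside, world axes, zero at the start; "torque": the same for the moment, N m; "opening": opening from 0.0 (shut) to 1.0 (fully open).
Only numpy, scipy, OpenCV 4.12 (cv2) and the standard library are available. Lean on these libraries where they do the work, as an engineer would, in place of code of your own. Each camera call takes 0.05 s, during which the arm holds its last target.

TASK

Pluck the tallest of the three flat filter holders out of the pocket tray, lower it upright through the narrow slot in the top plate of the light-path stand, and stop with its dark filter window level with the two barrels, so that the light would pass through it. Finish while still holding it there with the gripper, hanging in the slot, clear of the stand's base; do not let go. Leave the two shorter holders in their pockets and do not knock the timer or the amber bottle about.

Things in the scene. Friction and masses are not known exactly. Their poses are not given: they have to be found in the camera images.
- tall_holder: The holder to use: flat upright aluminium bar in a tray pocket, 10 (its x) x 22 (its y) x 90 (z) mm, about 45 g, edges rounded 1.5 mm, dark filter window near its foot, fine ribs near its top. Origin: centre of underside. The same after a half turn about z. Its foot stands 10 mm above the table, so its top is 100 mm above the table, 20 mm higher than its neighbours.
- tall_holder_window (a point): Centre of the tall holder's dark filter window (14 wide x 20 high mm), on the holder's axis 18 mm above its underside, 72 mm below its top.
- short_holder_a: One of two shorter holders of the same section, 10 x 22 x 70 mm (top 80 mm above the table), standing in the same tray. Origin: centre of underside. Leave alone. Which holder stands in which pocket varies.
- short_holder_b: The other shorter holder, the same as short_holder_a. Leave alone.
- tray: Grey pocket tray, 70 (x) x 150 (y) x 42 (z) mm, fixed to the table. Origin: centre of underside. Three pockets in a row along its y, at y = -45, 0, +45 mm, each 12 x 24 mm and 32 mm deep (floor 10 mm above the table). The holders' axes are parallel to the tray's: their thickness (10 mm) lies along the tray's x, their width along its y.
- stand: Light-path stand, fixed: grey base 100 (x) x 190 (y) x 12 mm, white side walls 8 mm thick at y = +-41 mm, aluminium top plate 80 x 96 x 5 mm with its top 100 mm above the table; open in front and behind. Two black barrels, 30 mm diameter, stick out of the walls along its y, axis 74 mm above the table, to y = +79 and -71 mm. Origin: centre of underside; yaw varies.
- slot (a point): Centre of the slot's mouth in the top face of the top plate, 100 mm above the table. The slot goes right through: 26 mm along the stand's x, 12 mm along its y, with a 1.5 mm lead-in chamfer. So the holder's 22 mm width must lie along the stand's x and its 10 mm thickness along the stand's y. Site axes are the stand's.
- beam (a point): Point on the common axis of the two barrels (along the stand's y) straight below the slot's centre: 26 mm below the top of the top plate, 62 mm above the base. The filter window's centre belongs here.
- timer: White wind-up timer with a black knob, 66 x 66 x 44 mm, bystander standing loose on the table. Origin: centre of underside.
- amber_bottle: Amber bottle with a black cap, 46 mm diameter, 98 mm high, bystander standing loose on the table. Origin: centre of underside.

How it is judged:
By the outcome, as a careful person would: the job done as asked, in the order asked, and still so for the second after the job is handed in, while the arm keeps its last pose, push and grip.
It also fails if it takes over 42 s, if anything falls off the work surface, if the arm or the gripper's body presses on something with over 40 N, if the wrist force passes 120 N, or if a joint passes its speed limit or range.

## Working session

There is one attempt and no reset: what is moved stays moved. The work goes in short steps, Python scripts to look and compute and a tool call to move; the robot and the scene stay as the last step left them, time stands still between calls to the robot, and variables do not carry over. Pictures are saved under pics/ and viewed, and the job is handed in when it is done.

Besides the shell and the picture viewer there is one more tool, called after ">>>" as name(argument=value, ...) on one line, values as JSON. drive_tool: Moves the arm, as the interface text tells. Its arguments: {"type":"object","properties":{"deltas":{"type":"array","items":{"type":"object","properties":{"slide":{"type":"array","items":{"type":"number"}},"delta_rot":{"type":"array","items":{"type":"number"}},"hand":{"type":"number"}}}}},"required":["deltas"]}

```bash
mkdir -p pics
python3 - <<'E'
from bench import ctrl
import cv2,pickle
o=ctrl.get_obs();print(o, ctrl.tcp_to_grasp)
for n in("top","side"):
    c=ctrl.camera(n);pickle.dump(c,open(n+"0.pkl","wb"));cv2.imwrite(f"pics/{n}0.png",c["frame"][:,:,::-1]);print(n,c["mtx"],c["R"],c["t"])
E
```

```text
{'time_s': 0.0, 'q': array([ 9.13709714e-01,  1.81534271e-01,  1.60801454e+00,  1.80320787e-05,
        1.35380252e+00, -2.06274599e-01]), 'dq': array([-0.00061804,  0.00129874,  0.00058959,  0.00147101, -0.00079725,
       -0.00037261]), 'joint_efforts': array([ 5.91601711e-04, -4.44868934e+01, -3.51339233e+01, -1.36635035e-04,
        8.86003923e-03, -4.07378468e-05]), 'eef_pos': array([0.25014513, 0.51712138, 0.2303848 ]), 'eef_rot': array([-3.75909939e-04,  2.23503930e-01,  9.74702632e-01, -7.94991036e-04]), 'wrist_force': array([ 0.12302324, -0.54723983,  0.39282683]), 'torque': array([-0.00999458,  0.00696673,  0.03186602]), 'opening': 1.0005383976143138} 0.0187
top [[548.19432214   0.         324.14349098]
 [  0.         548.19432214 245.48247418]
 [  0.           0.           1.        ]] [[ 0.05470712 -0.99848681 -0.00558734]
 [-0.97363909 -0.05210309 -0.22206349]
 [ 0.22143634  0.0175885  -0.9750162 ]] [-0.04914724  0.55255229  1.25189497]
side [[536.76338501   0.         311.96972142]
 [  0.         536.76338501 238.17276558]
 [  0.           0.           1.        ]] [[ 0.8791965  -0.47644663 -0.0034831 ]
 [-0.1859688  -0.33642308 -0.92316581]
 [ 0.43866744  0.8122919  -0.3843862 ]] [-0.4766935   0.16913378  0.77416254]
```

View pics/top0.png

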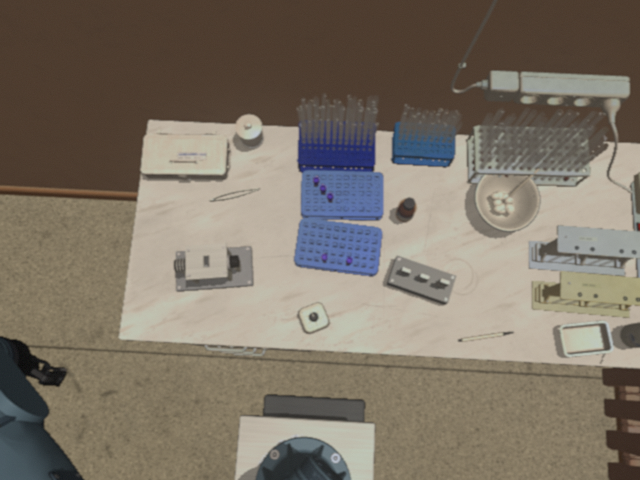

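View pics/side0.png

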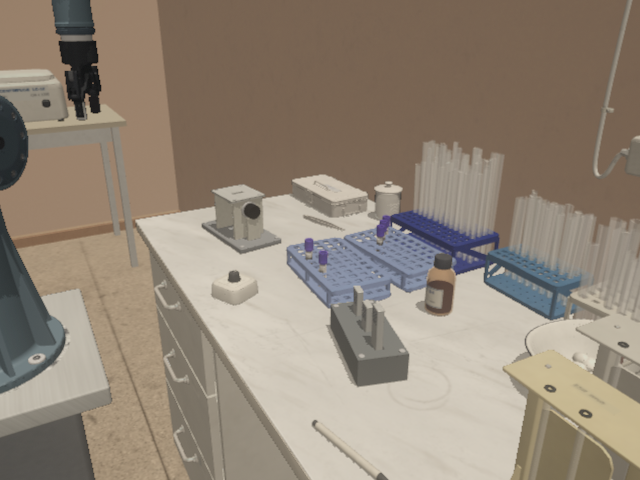

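The top view shows the stand at about (208,265), the tray at (421,279), the timer at (313,318) and the bottle at (406,209). I'll zoom in.

Run:
```python
import cv2
t=cv2.imread("pics/top0.png");s=cv2.imread("pics/side0.png")
def z(im,x,y,w,h,k,n): cv2.imwrite("pics/"+n,cv2.resize(im[y:y+h,x:x+w],None,fx=k,fy=k,interpolation=cv2.INTER_CUBIC))
z(t,380,245,80,60,10,"zt_tray.png")
z(t,165,235,100,70,8,"zt_stand.png")
z(s,320,280,100,100,6,"zs_tray.png")
z(s,195,175,95,80,8,"zs_stand.png")
```

```text
(no output)
```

View pics/zt_tray.png

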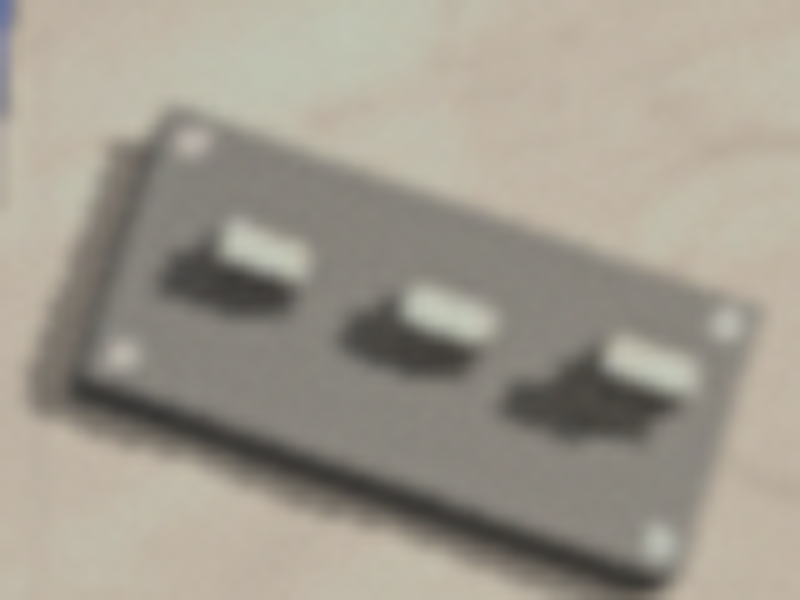

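View pics/zt_stand.png

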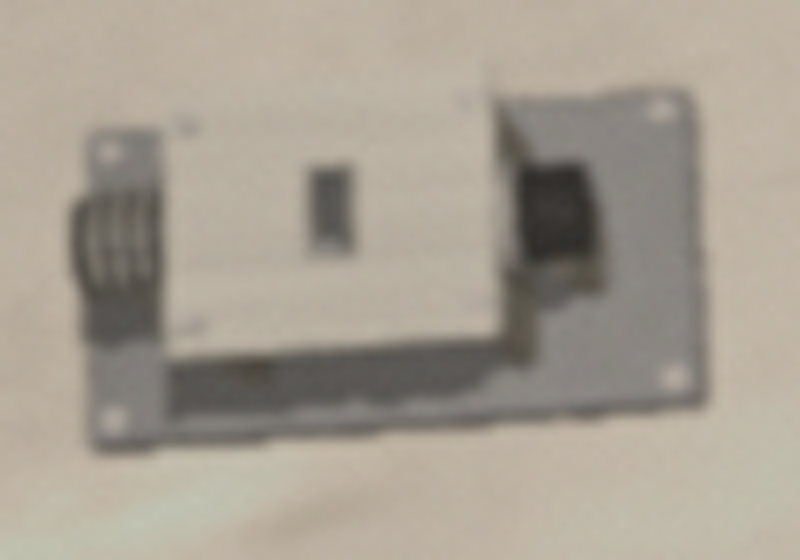

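View pics/zs_tray.png

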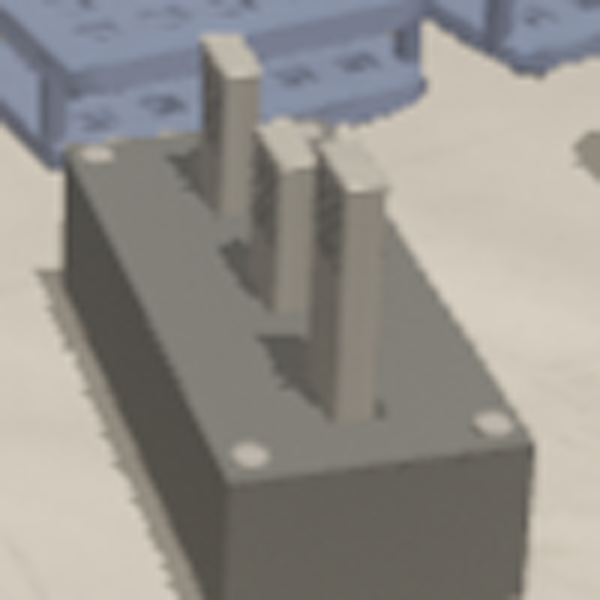

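View pics/zs_stand.png

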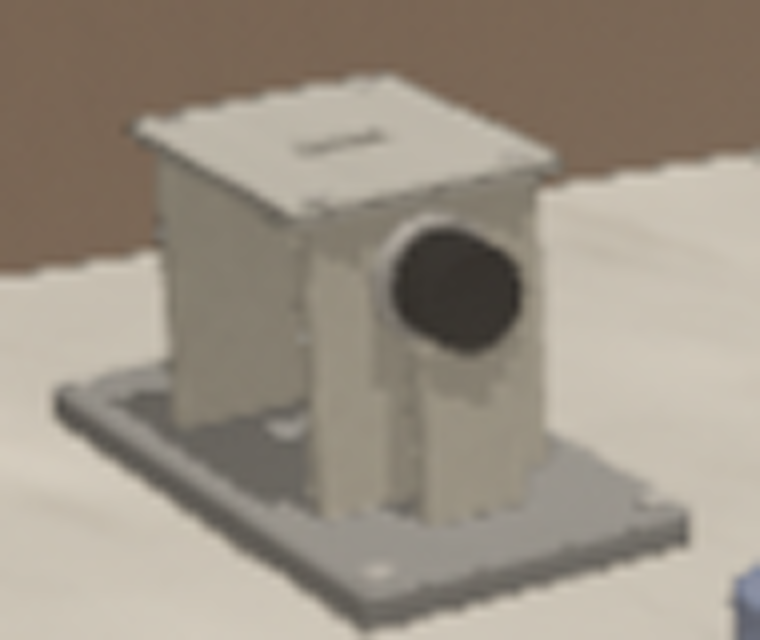

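Run:
```python
import cv2
t=cv2.imread("pics/top0.png");s=cv2.imread("pics/side0.png")
def z(im,x,y,w,h,k,n): cv2.imwrite("pics/"+n,cv2.resize(im[y:y+h,x:x+w],None,fx=k,fy=k,interpolation=cv2.INTER_CUBIC))
z(s,350,285,40,35,20,"zs2_tall.png")
z(s,205,180,66,45,12,"zs2_stand.png")
z(s,325,295,90,90,6,"zs2_tray.png")
```

```text
(no output)
```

View pics/zs2_tall.png

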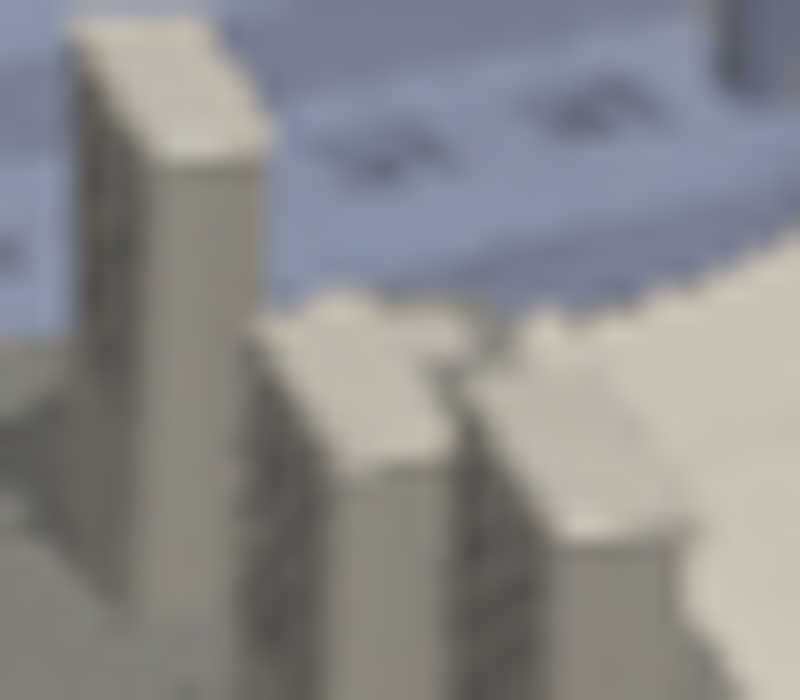

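View pics/zs2_stand.png

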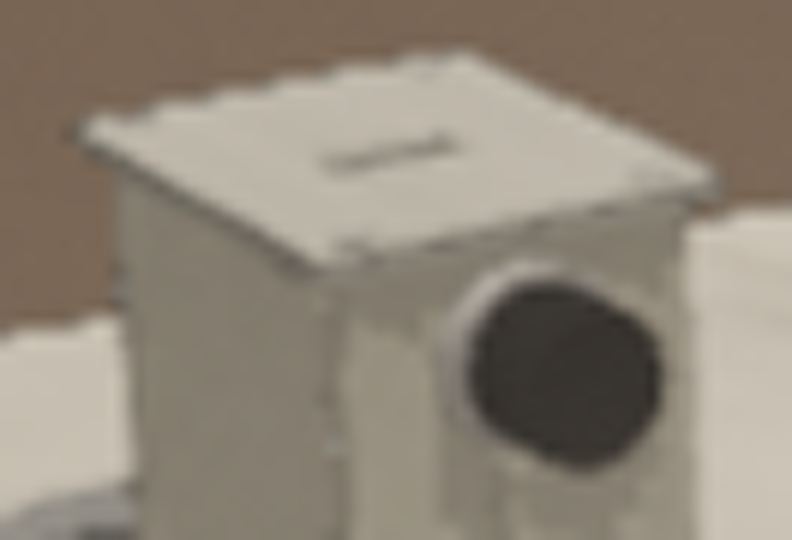

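View pics/zs2_tray.png

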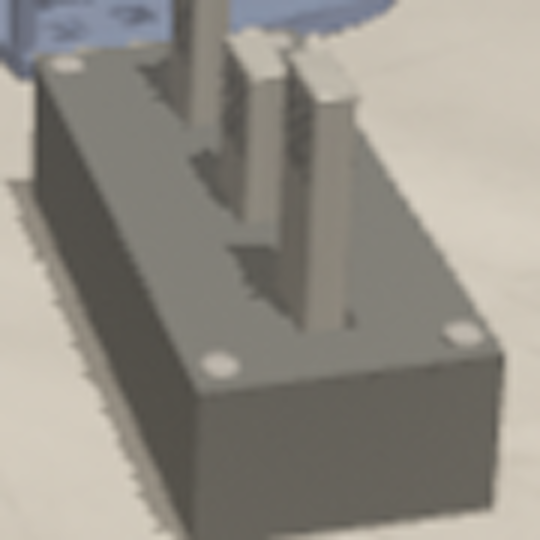

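```bash
cat > h.py <<'E'
import numpy as np,pickle,cv2
from scipy.optimize import least_squares
C={n:pickle.load(open(n+"0.pkl","rb")) for n in("top","side")}
def proj(n,X):
    c=C[n];p=np.asarray(X)@np.array(c["R"]).T+c["t"];p=p/p[:,2:];return (p@np.array(c["mtx"]).T)[:,:2]
def un(pts,x,y,k): return (np.array(pts,float)+.5)/k-.5+[x,y]
def w(p,L):
    L=np.asarray(L,float);c,s=np.cos(p[2]),np.sin(p[2])
    return np.c_[p[0]+c*L[:,0]-s*L[:,1],p[1]+s*L[:,0]+c*L[:,1],L[:,2]]
def fit(obs,p0):
    f=lambda p:np.concatenate([(proj(n,w(p,L))-uv).ravel() for n,L,uv in obs])
    r=least_squares(f,p0,loss="soft_l1");return r.x,r.fun.reshape(-1,2)
def plane(n,uv,z):
    c=C[n];R=np.array(c["R"]);d=np.linalg.inv(c["mtx"])@[uv[0],uv[1],1];d=R.T@d;o=-R.T@c["t"];return o+d*(z-o[2])/d[2]
E
cat > m.py <<'E'
from h import *
np.set_printoptions(precision=4,suppress=True)
a=.035;b=.075
T=[[a,b,.042],[a,-b,.042],[-a,b,.042],[-a,-b,.042]]
tt=un([[170,105],[765,305],[80,385],[665,590]],380,245,10)
ts=un([[500,355],[200,395],[38,60]],325,295,6);TS=[T[1],T[3],T[2]]
print("tray top",*fit([("top",T,tt)],[.4,-.2,-.3]));print("tray side",*fit([("side",TS,ts)],[.4,-.2,-.3]))
print("both",*fit([("top",T,tt),("side",TS,ts)],[.4,-.2,-.3]))
for z in(.1,.08):
  H=[[.005,.011,z],[.005,-.011,z],[-.005,-.011,z],[-.005,.011,z]]
  ht=un([[612,333],[705,360],[695,395],[602,372]],380,245,10)
  hs=un([[470,380],[690,520],[560,540]],350,285,20);HS=[H[3],H[1],H[2]]
  for l,o in(("t",[("top",H,ht)]),("s",[("side",HS,hs)]),("b",[("top",H,ht),("side",HS,hs)])):
    print("tall",z,l,*fit(o,[.4,-.24,-.3]))
p=.1
st=un([[310,165],[352,165],[355,250],[313,252]],165,235,8);S=[[.013,.006,p],[.013,-.006,p],[-.013,-.006,p],[-.013,.006,p]]
bt=un([[85,130],[692,92],[707,403],[95,450]],165,235,8);B=[[.05,.095,.012],[.05,-.095,.012],[-.05,-.095,.012],[-.05,.095,.012]]
pt=un([[165,357],[500,337]],165,235,8);P=[[-.04,.048,p],[-.04,-.048,p]]
ps=un([[80,130],[470,55],[715,180],[325,265]],205,180,12);PS=[[-.04,.048,p],[.04,.048,p],[.04,-.048,p],[-.04,-.048,p]]
ss=un([[325,163],[462,142]],205,180,12);SS=[[-.013,0,p],[.013,0,p]]
q=[.4,.24,.05]
print("slot top",*fit([("top",S,st)],q));print("base top",*fit([("top",B,bt)],q));print("plate+slot side",*fit([("side",PS,ps)],q))
print("slot side",*fit([("side",SS,ss)],q))
print("all",*fit([("top",S,st),("top",B,bt),("top",P,pt),("side",PS,ps),("side",SS,ss)],q))
for n,uv,z in(("timer",(313,318),.04),("bottle",(406,205),.098)): print(n,plane("top",uv,z))
E
python3 m.py
```

```text
tray top [ 0.489  -0.2566 -0.2868] [[-0.2927  0.3152]
 [-0.2658  0.7398]
 [-0.2823 -0.722 ]
 [ 1.3262 -0.3224]]
tray side [ 0.4907 -0.2585 -0.2974] [[ 1.1219  0.2905]
 [-0.5359  0.0792]
 [-0.3296 -0.9373]]
both [ 0.4899 -0.2576 -0.2878] [[ 0.1366 -0.0734]
 [ 0.141   0.3999]
 [ 0.1267 -1.1284]
 [ 1.7118 -0.6793]
 [ 0.6429 -0.0854]
 [-0.82   -0.0077]
 [-1.4704 -0.9009]]
tall 0.1 t [ 0.4772 -0.3005 -0.2219] [[-0.0444 -0.1698]
 [ 0.0336 -0.2848]
 [ 0.0517  0.3792]
 [-0.041   0.085 ]]
tall 0.1 s [ 0.4777 -0.3023 -0.3492] [[-0.1912 -0.4135]
 [ 0.6652  0.3821]
 [-0.3987 -0.0115]]
tall 0.1 b [ 0.4775 -0.3012 -0.2738] [[ 0.4599 -0.4961]
 [ 0.4129 -0.1409]
 [ 0.2112  0.4567]
 [ 0.2444 -0.309 ]
 [-1.2995 -0.5277]
 [ 0.5787 -0.1552]
 [-0.2992 -0.2576]]
tall 0.08 t [ 0.4806 -0.3046 -0.222 ] [[ 0.0222 -0.118 ]
 [-0.0483 -0.2733]
 [-0.015   0.3246]
 [ 0.0412  0.071 ]]
tall 0.08 s [ 0.4983 -0.2742 -0.3305] [[-0.1052 -0.0771]
 [ 0.3669  0.2124]
 [-0.2494 -0.1453]]
tall 0.08 b [ 0.4804 -0.3007 -0.3254] [[-1.2962 -0.4897]
 [-1.6387  0.2692]
 [-2.0371  0.727 ]
 [-1.7068 -0.4434]
 [ 0.0398 11.7594]
 [ 1.0706 12.6396]
 [ 0.1678 12.3565]]
slot top [0.4955 0.2509 0.1276] [[ 0.0857  0.0622]
 [ 0.0079 -0.3126]
 [-0.0736  0.0548]
 [-0.0194  0.1825]]
base top [0.4943 0.2505 0.1273] [[-0.0028  0.1996]
 [ 0.3816 -0.5418]
 [ 0.2632  0.246 ]
 [-0.7543  0.013 ]]
plate+slot side [0.495  0.2472 0.1136] [[-0.2148 -0.204 ]
 [-0.1386 -0.1832]
 [ 1.0137  0.1117]
 [-0.392   0.0833]]
slot side [ 0.4947  0.2485 -0.0127] [[-0.0012  0.0015]
 [ 0.0012 -0.0016]]
all [0.4952 0.2506 0.1222] [[ 0.2218  0.1719]
 [ 0.1449 -0.1756]
 [ 0.0029  0.1974]
 [ 0.0563  0.2974]
 [ 0.1017 -0.3415]
 [ 0.4845 -0.7041]
 [ 0.1607  0.0929]
 [-0.856  -0.5315]
 [ 0.4935 -0.0622]
 [ 0.3894 -0.384 ]
 [-0.7429 -0.5488]
 [-0.8565 -0.5757]
 [ 0.5318 -0.4027]
 [-0.6359 -0.3845]
 [ 0.1942 -0.0799]
 [-0.4945 -0.497 ]]
timer [ 0.3822 -0.0021  0.04  ]
bottle [ 0.6547 -0.208   0.098 ]
```

```bash
cat > plan.py <<'E'
import sys,json,numpy as np
from scipy.spatial.transform import Rotation as Ro
from bench import ctrl
def state():
    o=ctrl.get_obs();q=o["eef_rot"];R=Ro.from_quat([q[1],q[2],q[3],q[0]]);return o,R
def tgt(yd): # y axis dir deg, z down
    a=np.radians(yd);y=np.array([np.cos(a),np.sin(a),0]);z=np.array([0,0,-1.]);return Ro.from_matrix(np.c_[np.cross(y,z),y,z])
def plan(pos,yd,n,nr=None,hand=1):
    nr=nr or n
    o,R=state();p=np.array(o["eef_pos"]);T=tgt(yd)
    print("now t",round(o["time_s"],2),p.round(4),"ydir",np.degrees(np.arctan2(*R.as_matrix()[1::-1,1])).round(2),"zax",R.as_matrix()[:,2].round(4),"F",o["wrist_force"].round(1),"op",round(o["opening"],3),"q",o["q"].round(2))
    d=np.array(pos)-p;rows=[]
    rv=(R.inv()*T).as_rotvec()
    for i in range(n):
        s=R.inv().apply(d/n)/.05;r=rv/nr if i<nr else rv*0
        rows.append([s.round(3).tolist(),(r/np.pi).round(4).tolist()]);R=R*Ro.from_rotvec(r)
    for r in rows:print(r)
E
python3 -c "
from plan import *
plan([.4773,-.3008,.2],-16.4,20,10)"
```

```text
now t 0.1 [0.2502 0.5172 0.2305] ydir 64.17 zax [-0.001  -0.0012 -1.    ] F [-0.4  0.9 -0.8] op 1.002 q [ 0.91  0.18  1.61  0.    1.35 -0.21]
[[-0.561, -0.637, 0.031], [-0.0, 0.0, 0.0448]]
[[-0.645, -0.552, 0.031], [-0.0, 0.0, 0.0448]]
[[-0.716, -0.457, 0.031], [-0.0, 0.0, 0.0448]]
[[-0.773, -0.352, 0.031], [-0.0, 0.0, 0.0448]]
[[-0.814, -0.24, 0.031], [-0.0, 0.0, 0.0448]]
[[-0.84, -0.124, 0.031], [-0.0, 0.0, 0.0448]]
[[-0.849, -0.005, 0.031], [-0.0, 0.0, 0.0448]]
[[-0.841, 0.114, 0.031], [-0.0, 0.0, 0.0448]]
[[-0.817, 0.231, 0.031], [-0.0, 0.0, 0.0448]]
[[-0.776, 0.343, 0.03], [-0.0, 0.0, 0.0448]]
[[-0.721, 0.449, 0.03], [-0.0, 0.0, 0.0]]
[[-0.721, 0.449, 0.03], [-0.0, 0.0, 0.0]]
[[-0.721, 0.449, 0.03], [-0.0, 0.0, 0.0]]
[[-0.721, 0.449, 0.03], [-0.0, 0.0, 0.0]]
[[-0.721, 0.449, 0.03], [-0.0, 0.0, 0.0]]
[[-0.721, 0.449, 0.03], [-0.0, 0.0, 0.0]]
[[-0.721, 0.449, 0.03], [-0.0, 0.0, 0.0]]
[[-0.721, 0.449, 0.03], [-0.0, 0.0, 0.0]]
[[-0.721, 0.449, 0.03], [-0.0, 0.0, 0.0]]
[[-0.721, 0.449, 0.03], [-0.0, 0.0, 0.0]]
```

>>> drive_tool(deltas=[{"slide":[-0.56,-0.64,0],"delta_rot":[0,0,0.045],"hand":1},{"slide":[-0.65,-0.55,0],"delta_rot":[0,0,0.045],"hand":1},{"slide":[-0.72,-0.46,0],"delta_rot":[0,0,0.045],"hand":1},{"slide":[-0.77,-0.35,0],"delta_rot":[0,0,0.045],"hand":1},{"slide":[-0.81,-0.24,0],"delta_rot":[0,0,0.045],"hand":1}])

```text
time_s: 0.72
eef_pos: [0.307, 0.3115, 0.231]
eef_rot: [-0.0, 0.549, 0.836, -0.0]
wrist_force: [0.6, -0.8, -0.3]
opening: 0.998
```

>>> drive_tool(deltas=[{"slide":[-0.84,-0.12,0],"delta_rot":[0,0,0.045],"hand":1},{"slide":[-0.85,0,0],"delta_rot":[0,0,0.045],"hand":1},{"slide":[-0.84,0.11,0],"delta_rot":[0,0,0.045],"hand":1},{"slide":[-0.82,0.23,0],"delta_rot":[0,0,0.045],"hand":1},{"slide":[-0.78,0.34,0],"delta_rot":[0,0,0.045],"hand":1}])

```text
time_s: 1.35
eef_pos: [0.3627, 0.1066, 0.2311]
eef_rot: [-0.0, 0.804, 0.594, 0.0]
wrist_force: [1.0, 0.8, 0.5]
opening: 1.003
```

>>> drive_tool(deltas=[{"slide":[-0.72,0.45,0.03],"delta_rot":[0,0,0],"hand":1},{"slide":[-0.72,0.45,0.03],"delta_rot":[0,0,0],"hand":1},{"slide":[-0.72,0.45,0.03],"delta_rot":[0,0,0],"hand":1},{"slide":[-0.72,0.45,0.03],"delta_rot":[0,0,0],"hand":1},{"slide":[-0.72,0.45,0.03],"delta_rot":[0,0,0],"hand":1}])

```text
time_s: 1.98
eef_pos: [0.4183, -0.0983, 0.2235]
eef_rot: [-0.0, 0.803, 0.596, 0.0]
wrist_force: [0.6, 0.6, 0.4]
opening: 0.996
```

```bash
python3 -c "
from plan import *
plan([.4773,-.3008,.2],-16.4,5,5)"
```

```text
now t 1.98 [ 0.4183 -0.0983  0.2235] ydir -16.85 zax [-2.e-04  3.e-04 -1.e+00] F [0.6 0.6 0.4] op 0.996 q [-0.51 -0.15  1.96  0.    1.33 -0.21]
[[-0.707, 0.461, 0.094], [-0.0, -0.0, -0.0005]]
[[-0.708, 0.46, 0.094], [-0.0, -0.0, -0.0005]]
[[-0.708, 0.459, 0.094], [-0.0, -0.0, -0.0005]]
[[-0.709, 0.458, 0.094], [-0.0, -0.0, -0.0005]]
[[-0.71, 0.456, 0.094], [-0.0, -0.0, -0.0005]]
```

>>> drive_tool(deltas=[{"slide":[-0.708,0.459,0.2],"delta_rot":[0,0,-0.0005],"hand":1},{"slide":[-0.708,0.459,0.2],"delta_rot":[0,0,-0.0005],"hand":1},{"slide":[-0.708,0.459,0.2],"delta_rot":[0,0,-0.0005],"hand":1},{"slide":[-0.708,0.459,0.2],"delta_rot":[0,0,-0.0005],"hand":1},{"slide":[-0.708,0.459,0.2],"delta_rot":[0,0,-0.0005],"hand":1}])

```text
time_s: 2.6
eef_pos: [0.4775, -0.3006, 0.173]
eef_rot: [-0.0, 0.801, 0.599, -0.0]
wrist_force: [-0.1, 0.0, -0.1]
opening: 1.001
```

Run:
```python
from plan import *
import cv2,pickle
plan([.4773,-.3008,.066],-16.4,5,5)
for n,(x,y,w,h,k) in {"top":(370,230,100,90,6),"side":(310,200,110,180,3)}.items():
    c=ctrl.camera(n);f=c["frame"][:,:,::-1]
    cv2.imwrite(f"pics/{n}1.png",cv2.resize(f[y:y+h,x:x+w],None,fx=k,fy=k,interpolation=cv2.INTER_CUBIC))
```

```text
now t 2.6 [ 0.4775 -0.3006  0.173 ] ydir -16.39 zax [-5.e-04  6.e-04 -1.e+00] F [-0.1  0.  -0.1] op 1.001 q [-0.77  0.22  1.69  0.    1.24 -0.49]
[[-0.001, -0.0, 0.428], [-0.0, -0.0, 0.0]]
[[-0.001, -0.0, 0.428], [-0.0, -0.0, 0.0]]
[[-0.001, -0.001, 0.428], [-0.0, -0.0, 0.0]]
[[-0.001, -0.001, 0.428], [-0.0, -0.0, 0.0]]
[[-0.001, -0.001, 0.428], [-0.0, -0.0, 0.0]]
```

View pics/side1.png

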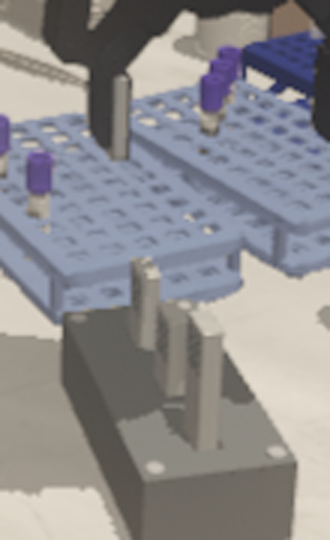

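View pics/top1.png

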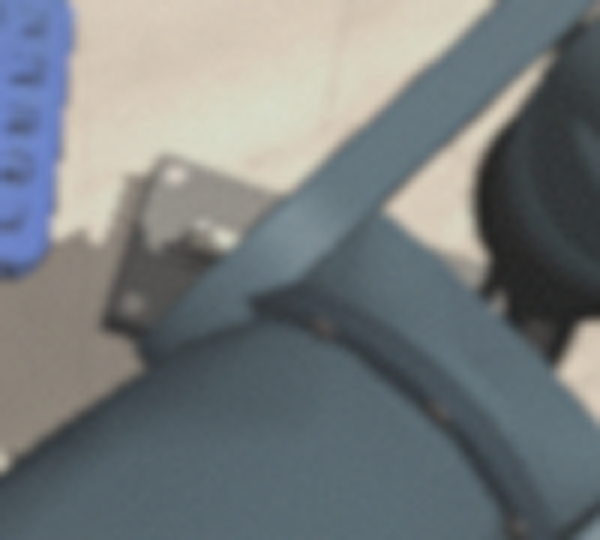

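Run:
```python
from h import *
a=np.radians(-16.4);d=np.array([np.cos(a),np.sin(a),0])
for s in(-1,1): print(proj("side",[np.array([.4775,-.3006,z])+s*.0425*d for z in(.173,.186)]))
```

```text
[[347.63801972 258.59965148]
 [347.87131208 248.99138086]]
[[412.2963604  252.52363435]
 [413.00192806 243.10175393]]
```

>>> drive_tool(deltas=[{"slide":[0,0,0.428],"delta_rot":[0,0,0],"hand":1},{"slide":[0,0,0.428],"delta_rot":[0,0,0],"hand":1},{"slide":[0,0,0.428],"delta_rot":[0,0,0],"hand":1},{"slide":[0,0,0.428],"delta_rot":[0,0,0],"hand":1},{"slide":[0,0,0.428],"delta_rot":[0,0,0],"hand":1}])

```text
time_s: 3.32
eef_pos: [0.4772, -0.2985, 0.0661]
eef_rot: [-0.0, 0.801, 0.599, 0.0]
wrist_force: [-0.9, -0.2, 0.9]
opening: 0.996
```

>>> drive_tool(deltas=[{"slide":[0,0,0],"delta_rot":[0,0,0],"hand":0.3},{"slide":[0,0,0],"delta_rot":[0,0,0],"hand":0.3},{"slide":[0,0,0],"delta_rot":[0,0,0],"hand":0.3},{"slide":[0,0,0],"delta_rot":[0,0,0],"hand":0.3},{"slide":[0,0,0],"delta_rot":[0,0,0],"hand":0.3}])

```text
time_s: 3.95
eef_pos: [0.4777, -0.2996, 0.0672]
eef_rot: [0.0, 0.801, 0.599, 0.0]
wrist_force: [0.0, 0.4, 0.1]
opening: 0.299
```

Run:
```python
from plan import *
import cv2,pickle
plan([.4773,-.3008,.066],-16.4,5,5)
for n,(x,y,w,h,k) in {"side":(320,220,90,120,5)}.items():
    c=ctrl.camera(n);f=c["frame"][:,:,::-1]
    cv2.imwrite(f"pics/{n}2.png",cv2.resize(f[y:y+h,x:x+w],None,fx=k,fy=k,interpolation=cv2.INTER_CUBIC))
```

```text
now t 3.95 [ 0.4777 -0.2996  0.0672] ydir -16.38 zax [ 5.e-04 -5.e-04 -1.e+00] F [0.  0.4 0.1] op 0.299 q [-0.77  0.36  1.75  0.    1.03 -0.48]
[[-0.005, -0.0, 0.005], [0.0, 0.0, 0.0]]
[[-0.005, -0.0, 0.005], [0.0, 0.0, 0.0]]
[[-0.005, -0.0, 0.005], [0.0, 0.0, 0.0]]
[[-0.005, -0.0, 0.005], [0.0, 0.0, 0.0]]
[[-0.005, -0.0, 0.005], [0.0, 0.0, 0.0]]
```

View pics/side2.png

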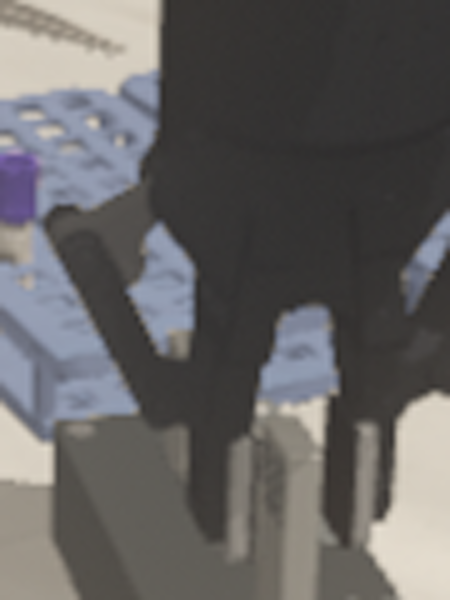

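>>> drive_tool(deltas=[{"slide":[0,0,0],"delta_rot":[0,0,0],"hand":0.1},{"slide":[0,0,0],"delta_rot":[0,0,0],"hand":0},{"slide":[0,0,0],"delta_rot":[0,0,0],"hand":0},{"slide":[0,0,0],"delta_rot":[0,0,0],"hand":0},{"slide":[0,0,0],"delta_rot":[0,0,0],"hand":0}])

```text
time_s: 4.62
eef_pos: [0.4776, -0.2995, 0.067]
eef_rot: [0.0, 0.801, 0.599, 0.0]
wrist_force: [-1.2, 0.5, 3.5]
opening: 0.11
```

Run:
```python
from plan import *
plan([.4773,-.3008,.12],-16.4,5,5)
```

```text
now t 4.62 [ 0.4776 -0.2995  0.067 ] ydir -16.38 zax [ 2.e-04 -2.e-04 -1.e+00] F [-1.2  0.5  3.5] op 0.11 q [-0.77  0.36  1.75 -0.    1.03 -0.48]
[[-0.005, 0.0, -0.212], [0.0, 0.0, 0.0]]
[[-0.005, 0.0, -0.212], [0.0, 0.0, 0.0]]
[[-0.005, 0.0, -0.212], [0.0, 0.0, 0.0]]
[[-0.005, 0.0, -0.212], [0.0, 0.0, 0.0]]
[[-0.005, 0.0, -0.212], [0.0, 0.0, 0.0]]
```

>>> drive_tool(deltas=[{"slide":[0,0,-0.1],"delta_rot":[0,0,0],"hand":0},{"slide":[0,0,-0.2],"delta_rot":[0,0,0],"hand":0},{"slide":[0,0,-0.3],"delta_rot":[0,0,0],"hand":0},{"slide":[0,0,-0.4],"delta_rot":[0,0,0],"hand":0},{"slide":[0,0,-0.4],"delta_rot":[0,0,0],"hand":0}])

```text
time_s: 5.25
eef_pos: [0.4776, -0.2995, 0.1385]
eef_rot: [0.0, 0.801, 0.599, 0.0]
wrist_force: [1.1, 0.3, -0.6]
opening: 0.107
```

>>> drive_tool(deltas=[{"slide":[0,0,-0.4],"delta_rot":[0,0,0],"hand":0},{"slide":[0,0,-0.4],"delta_rot":[0,0,0],"hand":0},{"slide":[0,0,-0.4],"delta_rot":[0,0,0],"hand":0},{"slide":[0,0,-0.3],"delta_rot":[0,0,0],"hand":0},{"slide":[0,0,-0.1],"delta_rot":[0,0,0],"hand":0}])

```text
time_s: 5.88
eef_pos: [0.4779, -0.2998, 0.2184]
eef_rot: [0.001, 0.801, 0.599, 0.0]
wrist_force: [-0.1, 0.4, -1.0]
opening: 0.108
```

Run:
```python
from plan import *
import cv2,pickle
plan([.4953,.2500,.225],-83,15,10)
for n,(x,y,w,h,k) in {"side":(310,130,110,150,4)}.items():
    c=ctrl.camera(n);f=c["frame"][:,:,::-1]
    cv2.imwrite(f"pics/{n}3.png",cv2.resize(f[y:y+h,x:x+w],None,fx=k,fy=k,interpolation=cv2.INTER_CUBIC))
```

```text
now t 5.88 [ 0.4779 -0.2998  0.2184] ydir -16.38 zax [ 0.0016 -0.0016 -1.    ] F [-0.1  0.4 -1. ] op 0.108 q [-0.77  0.17  1.65 -0.    1.32 -0.48]
[[0.71, -0.184, -0.01], [0.0001, -0.0, 0.037]]
[[0.684, -0.266, -0.01], [0.0001, -0.0, 0.037]]
[[0.648, -0.343, -0.01], [0.0001, -0.0, 0.037]]
[[0.604, -0.416, -0.01], [0.0001, -0.0, 0.037]]
[[0.552, -0.483, -0.01], [0.0001, -0.0, 0.037]]
[[0.492, -0.544, -0.01], [0.0001, -0.0, 0.037]]
[[0.425, -0.597, -0.009], [0.0001, -0.0, 0.037]]
[[0.353, -0.643, -0.009], [0.0001, -0.0, 0.037]]
[[0.276, -0.679, -0.009], [0.0001, -0.0, 0.037]]
[[0.196, -0.707, -0.009], [0.0001, -0.0, 0.037]]
[[0.112, -0.725, -0.009], [0.0, -0.0, 0.0]]
[[0.112, -0.725, -0.009], [0.0, -0.0, 0.0]]
[[0.112, -0.725, -0.009], [0.0, -0.0, 0.0]]
[[0.112, -0.725, -0.009], [0.0, -0.0, 0.0]]
[[0.112, -0.725, -0.009], [0.0, -0.0, 0.0]]
```

View pics/side3.png

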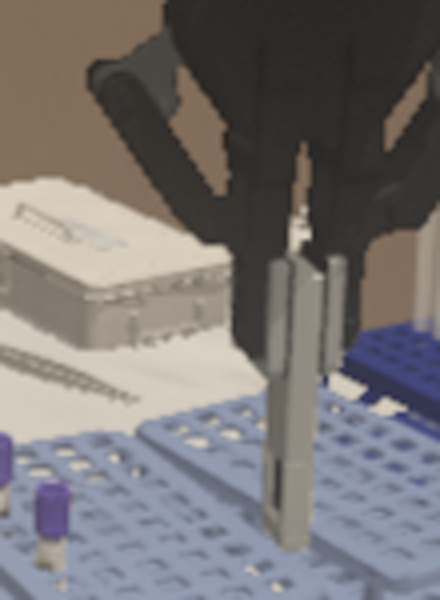

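The side view shows the holder gripped between the pads, with its dark window near its foot. Next I'll carry it to the stand.

>>> drive_tool(deltas=[{"slide":[0.71,-0.18,0],"delta_rot":[0,0,0.037],"hand":0},{"slide":[0.68,-0.27,0],"delta_rot":[0,0,0.037],"hand":0},{"slide":[0.65,-0.34,0],"delta_rot":[0,0,0.037],"hand":0},{"slide":[0.6,-0.42,0],"delta_rot":[0,0,0.037],"hand":0},{"slide":[0.55,-0.48,0],"delta_rot":[0,0,0.037],"hand":0}])

```text
time_s: 6.55
eef_pos: [0.4826, -0.1151, 0.216]
eef_rot: [-0.001, 0.939, 0.343, -0.0]
wrist_force: [0.1, 1.1, 0.3]
opening: 0.107
```

>>> drive_tool(deltas=[{"slide":[0.49,-0.54,0],"delta_rot":[0,0,0.037],"hand":0},{"slide":[0.43,-0.6,0],"delta_rot":[0,0,0.037],"hand":0},{"slide":[0.35,-0.64,0],"delta_rot":[0,0,0.037],"hand":0},{"slide":[0.28,-0.68,0],"delta_rot":[0,0,0.037],"hand":0},{"slide":[0.2,-0.71,0],"delta_rot":[0,0,0.037],"hand":0}])

```text
time_s: 7.18
eef_pos: [0.4888, 0.0681, 0.216]
eef_rot: [-0.0, 0.998, 0.059, -0.001]
wrist_force: [-0.1, -0.2, 0.3]
opening: 0.105
```

Run:
```python
from plan import *
plan([.4953,.2500,.18],-83,5,5)
```

```text
now t 7.17 [0.4888 0.0681 0.216 ] ydir -83.2 zax [-1.4e-03  1.0e-04 -1.0e+00] F [-0.1 -0.2  0.3] op 0.105 q [-0.1   0.01  1.82 -0.    1.31  1.35]
[[0.112, -0.719, 0.144], [-0.0, 0.0001, -0.0002]]
[[0.113, -0.719, 0.144], [-0.0, 0.0001, -0.0002]]
[[0.113, -0.719, 0.144], [-0.0, 0.0001, -0.0002]]
[[0.114, -0.719, 0.144], [-0.0, 0.0001, -0.0002]]
[[0.114, -0.719, 0.144], [-0.0, 0.0001, -0.0002]]
```

>>> drive_tool(deltas=[{"slide":[0.14,-0.9,0.1],"delta_rot":[0,0,0],"hand":0},{"slide":[0.14,-0.9,0.1],"delta_rot":[0,0,0],"hand":0},{"slide":[0.14,-0.9,0.15],"delta_rot":[0,0,0],"hand":0},{"slide":[0.1,-0.6,0.15],"delta_rot":[0,0,0],"hand":0},{"slide":[0.05,-0.3,0.2],"delta_rot":[0,0,0],"hand":0}])

```text
time_s: 7.8
eef_pos: [0.4951, 0.2503, 0.1808]
eef_rot: [0.0, 0.998, 0.062, -0.0]
wrist_force: [-0.0, 0.1, -0.7]
opening: 0.111
```

>>> drive_tool(deltas=[{"slide":[0,0,0],"delta_rot":[0,0,0],"hand":0},{"slide":[0,0,0],"delta_rot":[0,0,0],"hand":0},{"slide":[0,0,0],"delta_rot":[0,0,0],"hand":0},{"slide":[0,0,0],"delta_rot":[0,0,0],"hand":0},{"slide":[0,0,0],"delta_rot":[0,0,0],"hand":0}])

```text
time_s: 8.43
eef_pos: [0.4959, 0.2487, 0.1821]
eef_rot: [-0.0, 0.998, 0.061, 0.0]
wrist_force: [0.2, -0.4, -0.2]
opening: 0.112
```

```bash
cat > snap.py <<'E'
import sys
from plan import *
import cv2,pickle
plan([.4953,.2500,.11],-83,5,5)
i=sys.argv[1]
for n,(x,y,w,h,k) in {"side":(190,120,100,140,5),"side_":(215,140,50,60,12),"top":(160,220,110,80,7)}.items():
    if n!="side_": c=ctrl.camera(n);f=c["frame"][:,:,::-1];pickle.dump(c,open(n+i+".pkl","wb"))
    cv2.imwrite(f"pics/{n}{i}.png",cv2.resize(f[y:y+h,x:x+w],None,fx=k,fy=k,interpolation=cv2.INTER_CUBIC))
E
sed -i 's/in {/in {/' snap.py; python3 snap.py 4; ls pics
```

```text
now t 8.43 [0.4959 0.2487 0.1821] ydir -83.01 zax [ 5.e-04  1.e-04 -1.e+00] F [ 0.2 -0.4 -0.2] op 0.112 q [ 0.25  0.18  1.71 -0.    1.25  1.7 ]
[[-0.002, -0.006, 0.288], [-0.0, -0.0, -0.0]]
[[-0.002, -0.006, 0.288], [-0.0, -0.0, -0.0]]
[[-0.002, -0.006, 0.288], [-0.0, -0.0, -0.0]]
[[-0.002, -0.006, 0.288], [-0.0, -0.0, -0.0]]
[[-0.002, -0.006, 0.288], [-0.0, -0.0, -0.0]]
side0.png
side1.png
side2.png
side3.png
side4.png
side_4.png
top0.png
top1.png
top4.png
zs2_stand.png
zs2_tall.png
zs2_tray.png
zs_stand.png
zs_tray.png
zt_stand.png
zt_tray.png
```

View pics/side4.png

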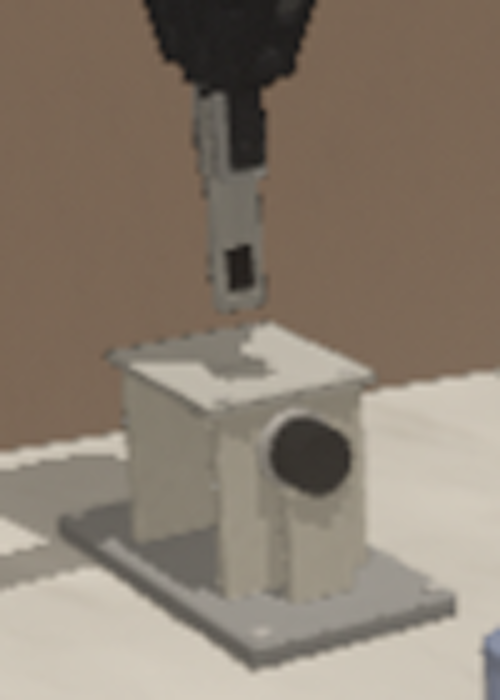

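View pics/side_4.png

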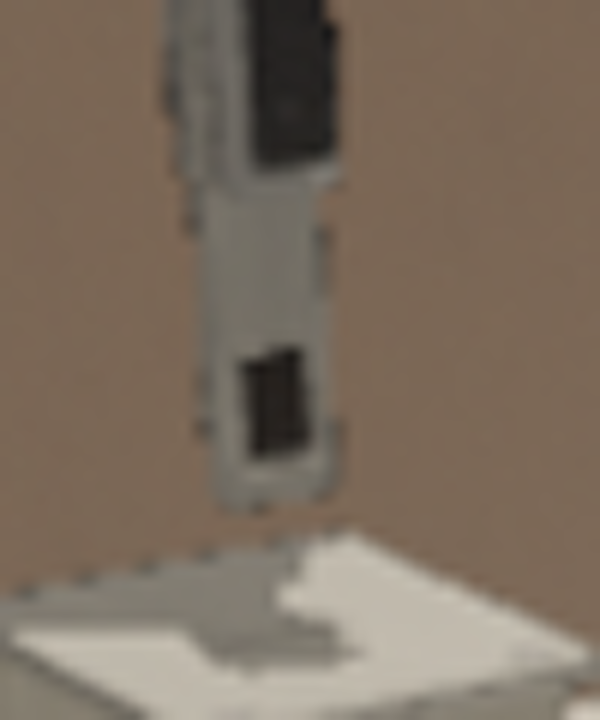

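View pics/top4.png

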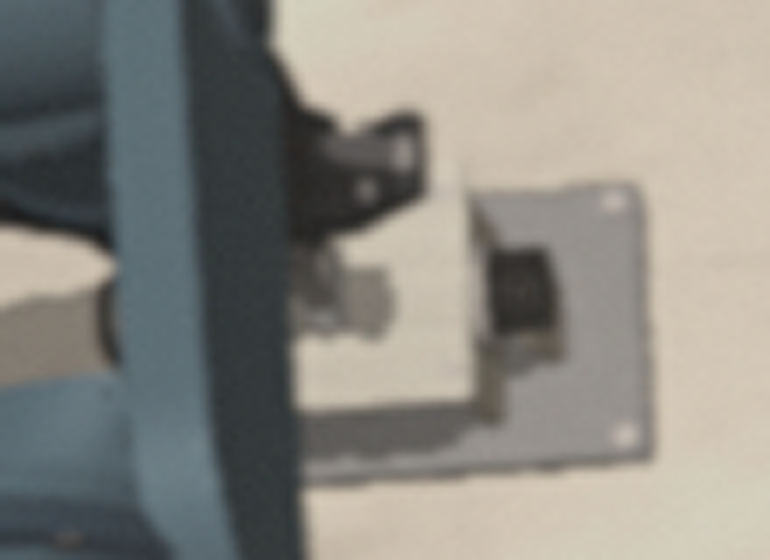

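```bash
cat > hold.py <<'E'
from h import *
np.set_printoptions(precision=4,suppress=True)
from scipy.spatial.transform import Rotation as Ro
yaw=np.radians(7.0)
# holder frame: lx along width(stand x), ly thickness, lz up from foot
L=np.array([[-.007,-.005,.028],[.007,-.005,.028],[.007,-.005,.008],[-.007,-.005,.008],[-.011,-.005,.055],[-.011,-.005,.004],[.011,-.005,.004]])
uv=un([[240,360],[302,347],[312,450],[252,460],[203,220],[218,480],[335,470]],215,140,12)
def X(p): # x,y,z of foot, roll about width axis, tilt about thickness axis
    return Ro.from_euler("xyz",[0,p[3],yaw]).apply(L)+p[:3]
p=np.array([.4959,.2487,.1251,0]);print((proj("side",X(p))-uv))
f=lambda p:(proj("side",X([p[0],.2487,p[1],p[2]]))-uv).ravel()
r=least_squares(f,[.4959,.125,0],loss="soft_l1");print(r.x,np.degrees(r.x[2]),r.fun.reshape(-1,2))
E
python3 hold.py
```

```text
[[ 0.0449 -0.3868]
 [ 0.7824 -0.3423]
 [ 0.4627  0.2199]
 [-0.398   0.4786]
 [ 0.6454 -1.0614]
 [ 0.8596  0.9544]
 [ 0.306   0.0552]]
[ 0.4954  0.1252 -0.0189] -1.082667586587561 [[-0.4134 -0.2923]
 [ 0.3217 -0.3705]
 [ 0.1627  0.1658]
 [-0.6937  0.5451]
 [-0.0363 -0.8978]
 [ 0.5977  1.0496]
 [ 0.0366 -0.0386]]
```

>>> drive_tool(deltas=[{"slide":[-0.012,-0.014,0.1],"delta_rot":[0,0,0],"hand":0},{"slide":[0,0,0.16],"delta_rot":[0,0,0],"hand":0},{"slide":[0,0,0.16],"delta_rot":[0,0,0],"hand":0},{"slide":[0,0,0],"delta_rot":[0,0,0],"hand":0},{"slide":[0,0,0],"delta_rot":[0,0,0],"hand":0}])

```text
time_s: 9.15
eef_pos: [0.495, 0.2497, 0.1607]
eef_rot: [0.0, 0.998, 0.061, -0.0]
wrist_force: [0.2, -0.9, -0.4]
opening: 0.107
```

```bash
sed -i 's/(215,140,50,60,12)/(210,155,60,60,12)/' snap.py; python3 snap.py 5
```

```text
now t 9.15 [0.495  0.2497 0.1607] ydir -82.98 zax [-1.e-04 -1.e-04 -1.e+00] F [ 0.2 -0.9 -0.4] op 0.107 q [ 0.25  0.21  1.72 -0.    1.21  1.7 ]
[[0.001, -0.001, 0.203], [0.0, 0.0, 0.0]]
[[0.001, -0.001, 0.203], [0.0, 0.0, 0.0]]
[[0.001, -0.001, 0.203], [0.0, 0.0, 0.0]]
[[0.001, -0.001, 0.203], [0.0, 0.0, 0.0]]
[[0.001, -0.001, 0.203], [0.0, 0.0, 0.0]]
```

View pics/side_5.png

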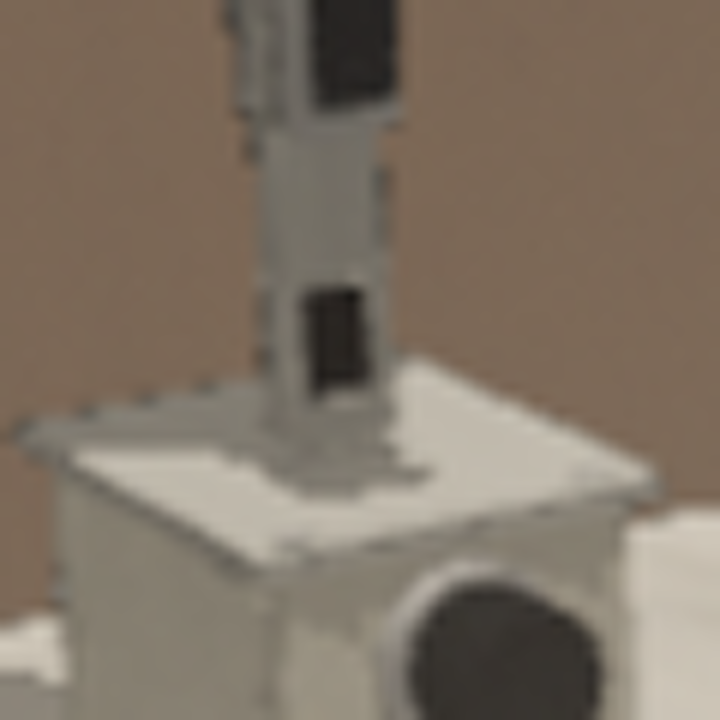

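View pics/top5.png

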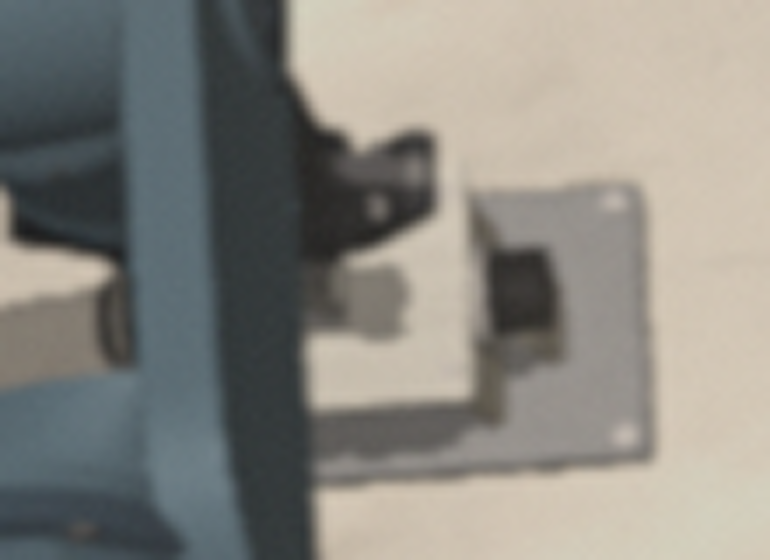

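Run:
```python
from h import *
a=np.radians(7);ny=np.array([np.sin(a),-np.cos(a),0])*.005
P=np.array([.495,.2497,0])
print("win pred",proj("side",[P+ny+[0,0,.1037+.018]]),"meas",un([[336,340]],210,155,12))
print("slot@P",proj("side",[P+[0,0,.1]]),"meas",un([[393,153]],205,180,12))
for d in([.001,0,0],[0,.001,0]): print(proj("side",[P+[0,0,.1]+d])-proj("side",[P+[0,0,.1]]))
```

```text
win pred [[237.81732438 182.91945276]] meas [[237.54166667 182.875     ]]
slot@P [[237.28211542 192.07959849]] meas [[237.29166667 192.29166667]]
[[ 0.43652749 -0.0688517 ]]
[[-0.1686727  -0.12376806]]
```

>>> drive_tool(deltas=[{"slide":[0,0,0.03],"delta_rot":[0,0,0],"hand":0},{"slide":[0,0,0.03],"delta_rot":[0,0,0],"hand":0},{"slide":[0,0,0.03],"delta_rot":[0,0,0],"hand":0},{"slide":[0,0,0.03],"delta_rot":[0,0,0],"hand":0},{"slide":[0,0,0],"delta_rot":[0,0,0],"hand":0}])

```text
time_s: 9.88
eef_pos: [0.4954, 0.2498, 0.1568]
eef_rot: [-0.0, 0.998, 0.061, 0.001]
wrist_force: [-4.5, -1.9, 13.8]
opening: 0.105
```

>>> drive_tool(deltas=[{"slide":[0,0,0.02],"delta_rot":[0,0,0],"hand":0},{"slide":[0,0,0.02],"delta_rot":[0,0,0],"hand":0},{"slide":[0,0,0.02],"delta_rot":[0,0,0],"hand":0},{"slide":[0,0,0],"delta_rot":[0,0,0],"hand":0},{"slide":[0,0,0],"delta_rot":[0,0,0],"hand":0}])

```text
time_s: 10.5
eef_pos: [0.4967, 0.25, 0.1564]
eef_rot: [-0.0, 0.998, 0.061, 0.002]
wrist_force: [-7.6, -2.5, 25.5]
opening: 0.107
```

```bash
python3 -c "
from plan import *
plan([.495,.2497,.113],-83,5)
print(state()[0]['torque'])"
```

```text
now t 10.5 [0.4967 0.25   0.1564] ydir -82.96 zax [ 4.5e-03  6.0e-04 -1.0e+00] F [-7.6 -2.5 25.5] op 0.107 q [ 0.25  0.22  1.73 -0.    1.2   1.7 ]
[[-0.008, 0.001, 0.173], [-0.0, -0.0003, 0.0]]
[[-0.008, 0.001, 0.173], [-0.0, -0.0003, 0.0]]
[[-0.007, 0.001, 0.173], [-0.0, -0.0003, 0.0]]
[[-0.007, 0.001, 0.173], [-0.0, -0.0003, 0.0]]
[[-0.007, 0.001, 0.174], [-0.0, -0.0003, 0.0]]
[-0.69800709  1.67106595 -0.02589595]
```

The foot touched the plate rim. The moment suggests contact on the −y side, which matches the top-view estimate of a larger slot y. I'll back up, shift +y and probe again.

>>> drive_tool(deltas=[{"slide":[0,0,-0.1],"delta_rot":[0,0,0],"hand":0},{"slide":[0,0,-0.1],"delta_rot":[0,0,0],"hand":0},{"slide":[0,-0.03,0],"delta_rot":[0,0,0],"hand":0},{"slide":[0,0,0],"delta_rot":[0,0,0],"hand":0},{"slide":[0,0,0],"delta_rot":[0,0,0],"hand":0}])

```text
time_s: 11.12
eef_pos: [0.4945, 0.2511, 0.1613]
eef_rot: [0.0, 0.998, 0.061, -0.0]
wrist_force: [0.1, 0.3, -1.0]
opening: 0.11
```

```bash
python3 snap.py 6; python3 -c "
from plan import *
print(state()[0]['torque'])"
```

```text
now t 11.12 [0.4945 0.2511 0.1613] ydir -82.98 zax [-9.e-04 -2.e-04 -1.e+00] F [ 0.1  0.3 -1. ] op 0.11 q [0.26 0.21 1.72 0.   1.21 1.7 ]
[[0.003, 0.005, 0.205], [0.0, 0.0001, 0.0]]
[[0.003, 0.005, 0.205], [0.0, 0.0001, 0.0]]
[[0.003, 0.005, 0.205], [0.0, 0.0001, 0.0]]
[[0.003, 0.005, 0.205], [0.0, 0.0001, 0.0]]
[[0.003, 0.005, 0.205], [0.0, 0.0001, 0.0]]
[-0.00198355 -0.01589845 -0.02116635]
```

View pics/side_6.png

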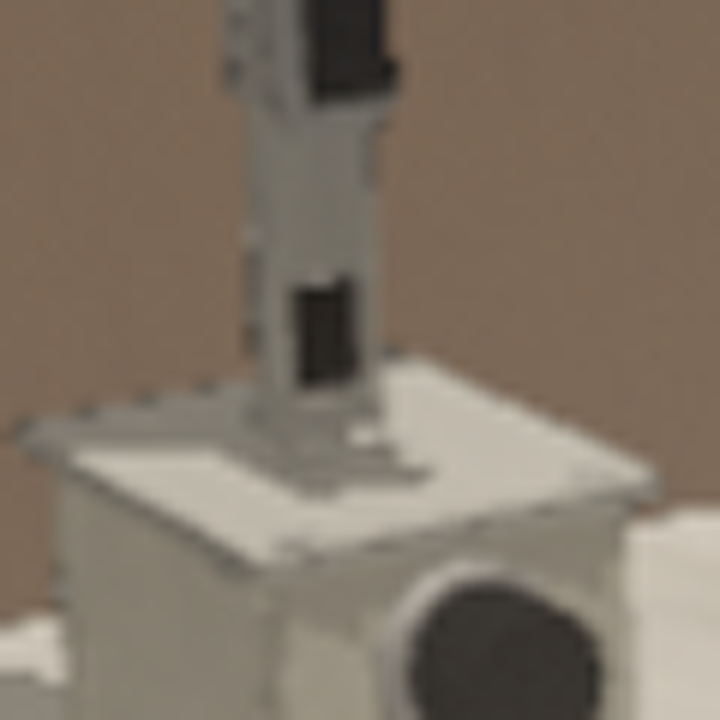

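Run:
```python
from h import *
a=np.radians(7);ny=np.array([np.sin(a),-np.cos(a),0])*.005
for i,P in(("4",[.4959,.2487,.1821]),("5",[.495,.2497,.1607]),("6",[.4945,.2511,.1613])):
    g=cv2.cvtColor(pickle.load(open("side"+i+".pkl","rb"))["frame"],cv2.COLOR_RGB2GRAY).astype(float)
    pr=proj("side",[np.array(P)+ny+[0,0,-.057+.018]])[0]
    x,y=int(round(pr[0])),int(round(pr[1]))
    s=g[y-8:y+9,x-6:x+7];yy,xx=np.mgrid[y-8:y+9,x-6:x+7]
    w_=np.clip(85-s,0,None);n,lab,st,_=cv2.connectedComponentsWithStats((w_>0).astype(np.uint8))
    k=1+np.argmax(st[1:,4]);w_=w_*(lab==k)
    cx,cy=(w_*xx).sum()/w_.sum(),(w_*yy).sum()/w_.sum()
    cov=((w_*(xx-cx)*(yy-cy)).sum())/((w_*(yy-cy)**2).sum())
    print(i,"pred",pr,"meas",cx,cy,"lean",cov, st[k], s.min())
```

```text
4 pred [237.81691252 173.23528804] meas 237.5557350565428 173.04523424878838 lean 0.028916531990668393 [ 3  4  6  9 47] 33.0
5 pred [237.81732438 182.91945276] meas 237.5253537735849 182.68396226415095 lean 0.034047674467814974 [ 3  4  6  9 46] 36.0
6 pred [237.34177816 182.51549305] meas 236.65982404692082 182.27155425219942 lean 0.003277478069892506 [ 3  3  6 10 47] 36.0
```

>>> drive_tool(deltas=[{"slide":[0.012,0,0],"delta_rot":[0,0.008,0],"hand":0},{"slide":[0,0,0.03],"delta_rot":[0,0,0],"hand":0},{"slide":[0,0,0.03],"delta_rot":[0,0,0],"hand":0},{"slide":[0,0,0.03],"delta_rot":[0,0,0],"hand":0},{"slide":[0,0,0],"delta_rot":[0,0,0],"hand":0}])

```text
time_s: 11.85
eef_pos: [0.4954, 0.2512, 0.1571]
eef_rot: [-0.001, 0.998, 0.061, 0.012]
wrist_force: [0.5, 0.4, -0.7]
opening: 0.107
```

>>> drive_tool(deltas=[{"slide":[0,0,0.02],"delta_rot":[0,0,0],"hand":0},{"slide":[0,0,0.02],"delta_rot":[0,0,0],"hand":0},{"slide":[0,0,0],"delta_rot":[0,0,0],"hand":0},{"slide":[0,0,0],"delta_rot":[0,0,0],"hand":0},{"slide":[0,0,0],"delta_rot":[0,0,0],"hand":0}])

```text
time_s: 12.48
eef_pos: [0.4959, 0.2513, 0.1564]
eef_rot: [-0.001, 0.998, 0.061, 0.013]
wrist_force: [-2.3, -1.0, 7.9]
opening: 0.105
```

```bash
python3 -c "
from plan import *
plan([.495,.2497,.113],-83,1)
print(state()[0]['torque'])"
```

```text
now t 12.47 [0.4959 0.2513 0.1564] ydir -82.98 zax [ 0.0259  0.0032 -0.9997] F [-2.3 -1.   7.9] op 0.105 q [ 0.26  0.2   1.74 -0.    1.17  1.71]
[[-0.044, 0.03, 0.868], [-0.0, -0.0083, 0.0001]]
[-0.16178845  0.57667713 -0.06250973]
```

```bash
python3 - <<'E'
from bench import ctrl
import numpy as np
A=[]
for i in range(8):
    ctrl.camera("side");o=ctrl.get_obs();A.append(np.r_[o["wrist_force"],o["torque"],o["eef_pos"]])
A=np.array(A);print(A.mean(0).round(4),A.std(0).round(4))
F=A.mean(0)[:3];T=A.mean(0)[3:6]
for h in(.15,.2,.22,.24,.26,.3): print(h,"rx",(T[1]+h*F[0])/-F[2],"ry",(T[0]-h*F[1])/F[2])
E
cat > edge.py <<'E'
from h import *
np.set_printoptions(precision=4,suppress=True)
import sys
def run(cam,lines,p0,it=6,half=2.5,verbose=True,free=None):
    g=cv2.GaussianBlur(cv2.cvtColor(C[cam]["frame"],cv2.COLOR_RGB2GRAY).astype(np.float32),(0,0),.6)
    p=np.array(p0,float)
    for _ in range(it):
        Ls=[];N=[];D=[];I=[]
        for li,(a,b) in enumerate(lines):
            a=np.array(a);b=np.array(b)
            S=a+(b-a)*np.linspace(.1,.9,25)[:,None];uv=proj(cam,w(p,S));t=uv[-1]-uv[0];t/=np.linalg.norm(t);n=np.array([-t[1],t[0]])
            ss=np.arange(-half,half+.01,.1)
            xs=(uv[:,None,:]+ss[None,:,None]*n).astype(np.float32)
            pr=cv2.remap(g,xs[...,0],xs[...,1],cv2.INTER_CUBIC)
            gr=np.abs(np.gradient(cv2.blur(pr,(3,1)),axis=1))
            gr[:, :3]=0;gr[:,-3:]=0
            k=gr.argmax(1);m=gr.max(1)
            for i in range(25):
                if m[i]>.8: 
                    lo,hi=max(k[i]-6,0),k[i]+7;W=gr[i,lo:hi]
                    Ls.append(S[i]);N.append(n);D.append(uv[i]@n+(W*ss[lo:hi]).sum()/W.sum());I.append(li)
        Ls=np.array(Ls);N=np.array(N);D=np.array(D);I=np.array(I)
        f=lambda q:(proj(cam,w(q,Ls))*N).sum(1)-D
        r=least_squares(f,p,loss="soft_l1",f_scale=.3);p=r.x
    if verbose:
        cov=np.linalg.inv(r.jac.T@r.jac)
        print(cam,p,"line resid",[(round(float(np.median(r.fun[I==l])),2),int((I==l).sum())) for l in range(len(lines))])
    return p
p=.1
PT=[[-.04,.048,p],[.04,.048,p],[.04,-.048,p],[-.04,-.048,p]]
pl=[(PT[i],PT[(i+1)%4]) for i in range(4)]
b=.012;BT=[[-.05,.095,b],[.05,.095,b],[.05,-.095,b],[-.05,-.095,b]]
bl=[(BT[i],BT[(i+1)%4]) for i in range(4)]
SL=[[-.0145,.0075,p],[.0145,.0075,p],[.0145,-.0075,p],[-.0145,-.0075,p]]
sl=[(SL[i],SL[(i+1)%4]) for i in range(4)]
q=[.4952,.2495,.123]
if __name__=="__main__":
    print("side plate");run("side",pl,q)
    print("side base");run("side",bl,q)
    print("side all");run("side",pl+bl,q)
    print("top slot");run("top",sl,q,half=2)
    print("top base");run("top",bl,q)
    print("top all");run("top",bl+pl[:1]+pl[2:],q)
E
python3 edge.py
```

```text
[-2.358  -0.9438  7.151  -0.2169  0.5568 -0.0204  0.4959  0.2513  0.1564] [0.5696 0.3049 0.524  0.015  0.0199 0.0256 0.     0.     0.    ]
0.15 rx -0.028399160746950626 ry -0.010530016220387404
0.2 rx -0.011912230762318397 ry -0.003930924388230154
0.22 rx -0.005317458768465512 ry -0.001291287655367253
0.24 rx 0.001277313225387389 ry 0.0013483490774956447
0.26 rx 0.007872085219240274 ry 0.003987985810358546
0.3 rx 0.021061629206946063 ry 0.009267259276084345
side plate
side [0.495  0.2501 0.1383] line resid [(0.0, 25), (0.01, 25), (0.04, 25), (0.03, 25)]
side base
side [0.4853 0.2461 0.1286] line resid [(-0.05, 11), (1.79, 16), (-0.03, 25), (0.19, 25)]
side all
side [0.4948 0.2487 0.119 ] line resid [(0.27, 25), (0.15, 25), (-0.28, 25), (-0.08, 25), (-0.27, 10), (0.13, 21), (0.31, 25), (0.24, 25)]
top slot
top [0.495  0.2512 0.1471] line resid [(-0.35, 25), (-0.5, 25), (-0.32, 25), (-0.75, 25)]
top base
top [0.4925 0.2508 0.1337] line resid [(0.41, 25), (1.04, 11), (0.43, 25), (0.17, 25)]
top all
top [0.4937 0.2512 0.135 ] line resid [(0.33, 25), (0.33, 11), (0.55, 25), (0.73, 25), (0.19, 24), (-0.01, 25), (-0.34, 25)]
```

>>> drive_tool(deltas=[{"slide":[0,0,-0.1],"delta_rot":[0,0,0],"hand":0},{"slide":[0,0.018,0],"delta_rot":[0,0,-0.004],"hand":0},{"slide":[0,0,0],"delta_rot":[0,0,0],"hand":0},{"slide":[0,0,0],"delta_rot":[0,0,0],"hand":0},{"slide":[0,0,0.05],"delta_rot":[0,0,0],"hand":0}])

```text
time_s: 13.5
eef_pos: [0.4957, 0.2504, 0.1577]
eef_rot: [-0.001, 0.998, 0.067, 0.013]
wrist_force: [0.6, 0.5, -0.1]
opening: 0.105
```

```bash
sed -i 's/^uv=/#/' hold.py
cat > win.py <<'E'
import sys
from h import *
from plan import *
o,R=state();P=np.array(o["eef_pos"]);c=ctrl.camera("side");pickle.dump(c,open("side%s.pkl"%sys.argv[1],"wb"))
a=np.radians(7.5);ny=np.array([np.sin(a),-np.cos(a),0])*.005
g=cv2.cvtColor(c["frame"],cv2.COLOR_RGB2GRAY).astype(float)
pr=proj("side",[P+ny+[0,0,-.057+.018]])[0];x,y=int(round(pr[0])),int(round(pr[1]))
s=g[y-8:y+9,x-6:x+7];yy,xx=np.mgrid[y-8:y+9,x-6:x+7]
w_=np.clip(85-s,0,None);n,lab,st,_=cv2.connectedComponentsWithStats((w_>0).astype(np.uint8));k=1+np.argmax(st[1:,4]);w_=w_*(lab==k)
cx,cy=(w_*xx).sum()/w_.sum(),(w_*yy).sum()/w_.sum()
print("pos",P.round(4),"pred",pr,"meas",cx,cy,"lean",(w_*(xx-cx)*(yy-cy)).sum()/(w_*(yy-cy)**2).sum(),"zax",R.as_matrix()[:,2].round(4),"F",o["wrist_force"].round(1),o["torque"].round(3))
cv2.imwrite("pics/w%s.png"%sys.argv[1],cv2.resize(c["frame"][155:215,210:270,::-1],None,fx=10,fy=10,interpolation=cv2.INTER_CUBIC))
E
python3 win.py 7
```

```text
pos [0.4957 0.2504 0.1577] pred [238.09980175 184.13017542] meas 237.79880952380952 183.84404761904761 lean -0.03508441079401034 zax [ 0.0251  0.0032 -0.9997] F [ 0.6  0.5 -0.1] [-0.025  0.022  0.039]
```

View pics/w7.png

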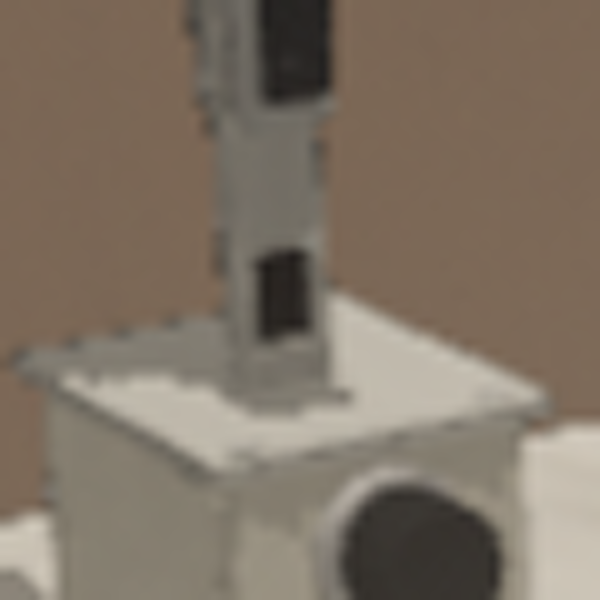

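>>> drive_tool(deltas=[{"slide":[0,0,0.02],"delta_rot":[0,0,0],"hand":0},{"slide":[0,0,0.02],"delta_rot":[0,0,0],"hand":0},{"slide":[0,0,0.02],"delta_rot":[0,0,0],"hand":0},{"slide":[0,0,0],"delta_rot":[0,0,0],"hand":0},{"slide":[0,0,0],"delta_rot":[0,0,0],"hand":0}])

```text
time_s: 14.18
eef_pos: [0.4959, 0.2505, 0.1566]
eef_rot: [-0.001, 0.998, 0.068, 0.013]
wrist_force: [-3.8, -0.8, 12.7]
opening: 0.108
```

```bash
cat > ft.py <<'E'
from bench import ctrl
import numpy as np
A=[]
for i in range(6):
    ctrl.camera("side");o=ctrl.get_obs();A.append(np.r_[o["wrist_force"],o["torque"],o["eef_pos"]])
A=np.array(A);print(o["time_s"],A.mean(0).round(4))
F=A.mean(0)[:3];T=A.mean(0)[3:6]
for h in(.2,.22,.24,.26): print(h,"rx",(T[1]+h*F[0])/-F[2],"ry",(T[0]-h*F[1])/F[2])
E
python3 ft.py
```

```text
14.475 [-5.1039 -1.5532 12.0014 -0.4195  1.1112 -0.0333  0.4959  0.2504  0.1566]
0.2 rx -0.0075334151992879714 ry -0.009070946130036804
0.22 rx 0.0009721610102130157 ry -0.006482616902115176
0.24 rx 0.009477737219714021 ry -0.0038942876741935484
0.26 rx 0.017983313429215008 ry -0.001305958446271916
```

>>> drive_tool(deltas=[{"slide":[0,0,-0.06],"delta_rot":[0,0,0],"hand":0},{"slide":[0,-0.04,0],"delta_rot":[0,0,0],"hand":0},{"slide":[0,0,0.02],"delta_rot":[0,0,0],"hand":0},{"slide":[0,0,0.03],"delta_rot":[0,0,0],"hand":0},{"slide":[0,0,0],"delta_rot":[0,0,0],"hand":0}])

```text
time_s: 15.1
eef_pos: [0.4952, 0.2522, 0.1548]
eef_rot: [-0.001, 0.998, 0.067, 0.012]
wrist_force: [0.7, 0.4, 0.4]
opening: 0.107
```

```bash
python3 ft.py
```

```text
15.4 [ 0.0657 -0.3353 -0.1241 -0.0114  0.0085 -0.0061  0.4954  0.2523  0.1552]
0.2 rx 0.1743171291522808 ry -0.4484187346954605
0.22 rx 0.1849062932404044 ry -0.5024715916815762
0.24 rx 0.19549545732852797 ry -0.5565244486676919
0.26 rx 0.2060846214166516 ry -0.6105773056538077
```

It's now lower than before with no force, so the foot is going in. I'll continue gently.

>>> drive_tool(deltas=[{"slide":[0,0,0.03],"delta_rot":[0,0,0],"hand":0},{"slide":[0,0,0.03],"delta_rot":[0,0,0],"hand":0},{"slide":[0,0,0.03],"delta_rot":[0,0,0],"hand":0},{"slide":[0,0,0.03],"delta_rot":[0,0,0],"hand":0},{"slide":[0,0,0],"delta_rot":[0,0,0],"hand":0}])

```text
time_s: 16.02
eef_pos: [0.4954, 0.2523, 0.1491]
eef_rot: [-0.001, 0.998, 0.067, 0.012]
wrist_force: [-0.5, -0.1, -0.3]
opening: 0.104
```

```bash
python3 ft.py|head -1;python3 win.py 8
```

```text
16.325 [-0.2219  0.4112 -0.2694 -0.0112  0.0321 -0.0269  0.4956  0.2523  0.1493]
pos [0.4956 0.2523 0.1493] pred [237.94369234 187.66615358] meas 237.6241225271219 187.3918315252074 lean 0.02153438912181086 zax [ 0.025   0.0031 -0.9997] F [0.2 1.1 0.2] [ 0.09   0.025 -0.02 ]
```

View pics/w8.png

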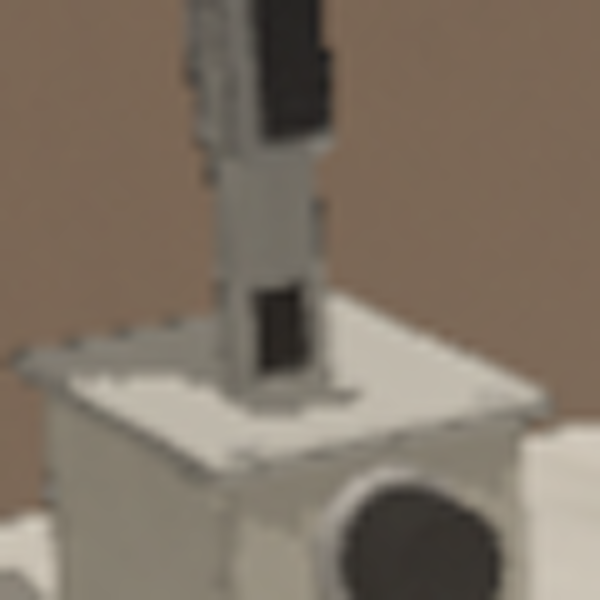

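>>> drive_tool(deltas=[{"slide":[-0.002,0,0.08],"delta_rot":[0,0,0],"hand":0},{"slide":[-0.002,0,0.08],"delta_rot":[0,0,0],"hand":0},{"slide":[-0.002,0,0.08],"delta_rot":[0,0,0],"hand":0},{"slide":[-0.002,0,0.08],"delta_rot":[0,0,0],"hand":0},{"slide":[0,0,0],"delta_rot":[0,0,0],"hand":0}])

```text
time_s: 17.0
eef_pos: [0.4952, 0.2523, 0.1328]
eef_rot: [-0.001, 0.998, 0.068, 0.012]
wrist_force: [0.6, -0.6, -0.5]
opening: 0.11
```

```bash
python3 ft.py
```

```text
17.3 [ 0.0705 -0.0158 -0.2444  0.0123  0.0067 -0.0011  0.4956  0.2524  0.1334]
0.2 rx 0.08491832045880658 ry -0.0631720157384086
0.22 rx 0.09068930502212293 ry -0.06446210345616295
0.24 rx 0.09646028958543927 ry -0.06575219117391727
0.26 rx 0.10223127414875562 ry -0.06704227889167162
```

>>> drive_tool(deltas=[{"slide":[-0.002,0,0.09],"delta_rot":[0,0,0],"hand":0},{"slide":[-0.002,0,0.09],"delta_rot":[0,0,0],"hand":0},{"slide":[-0.002,0,0.09],"delta_rot":[0,0,0],"hand":0},{"slide":[-0.002,0,0.09],"delta_rot":[0,0,0],"hand":0},{"slide":[-0.002,0,0.05],"delta_rot":[0,0,0],"hand":0}])

```text
time_s: 17.92
eef_pos: [0.4954, 0.2523, 0.1123]
eef_rot: [-0.001, 0.998, 0.067, 0.012]
wrist_force: [-1.0, 0.3, 0.2]
opening: 0.112
```

>>> drive_tool(deltas=[{"slide":[0,0,0],"delta_rot":[0,0,0],"hand":0},{"slide":[0,0,0],"delta_rot":[0,0,0],"hand":0},{"slide":[0,0,0],"delta_rot":[0,0,0],"hand":0},{"slide":[0,0,0],"delta_rot":[0,0,0],"hand":0},{"slide":[0,0,0],"delta_rot":[0,0,0],"hand":0}])

```text
time_s: 18.55
eef_pos: [0.4956, 0.2524, 0.1129]
eef_rot: [-0.001, 0.998, 0.068, 0.013]
wrist_force: [-0.1, 0.4, 0.7]
opening: 0.111
```

```bash
python3 ft.py|head -1; python3 snap.py 9
python3 - <<'E'
import pickle,cv2
for n in("side","top"):
    cv2.imwrite(f"pics/{n}_full9.png",pickle.load(open(n+"9.pkl","rb"))["frame"][:,:,::-1])
E
```

```text
18.85 [-0.0495 -0.3048 -0.7268 -0.004   0.0073 -0.0145  0.4956  0.2523  0.1128]
now t 18.85 [0.4956 0.2523 0.1128] ydir -82.26 zax [ 0.0249  0.003  -0.9997] F [ 1.1  0.  -0.7] op 0.107 q [ 0.26  0.26  1.77 -0.    1.09  1.7 ]
[[-0.003, 0.009, 0.011], [0.0, -0.0016, 0.0008]]
[[-0.002, 0.009, 0.011], [0.0, -0.0016, 0.0008]]
[[-0.002, 0.009, 0.011], [0.0, -0.0016, 0.0008]]
[[-0.002, 0.009, 0.011], [0.0, -0.0016, 0.0008]]
[[-0.002, 0.009, 0.011], [0.0, -0.0016, 0.0008]]
```

View pics/side_9.png

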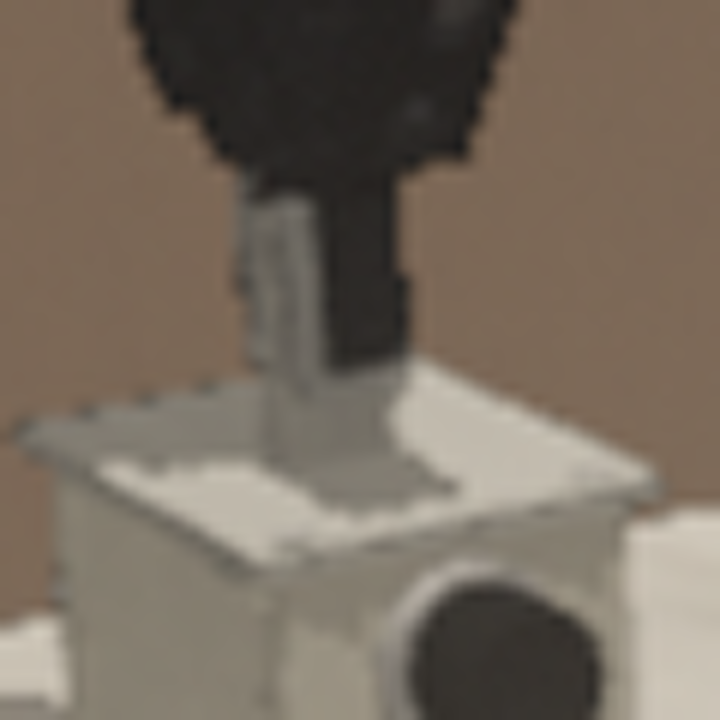

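View pics/side_full9.png

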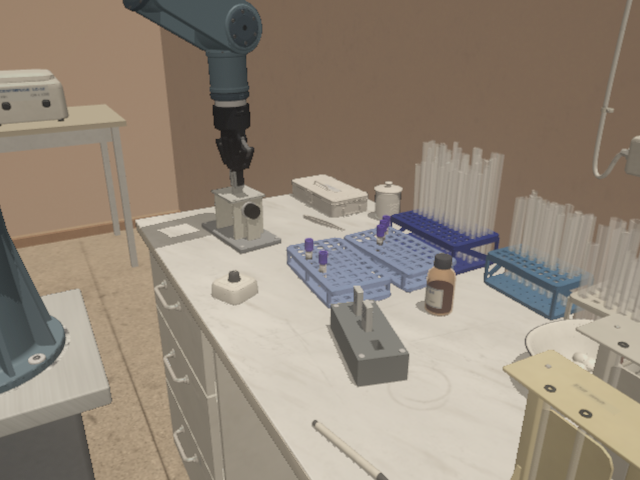

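```bash
python3 -c "
from bench import ctrl
ctrl.hand_in();o=ctrl.get_obs();print(o['time_s'],o['eef_pos'],o['wrist_force'],o['opening'])"
```

```text
the job is handed in; nothing more can be done
the job is handed in; nothing more can be done
```

I plucked the tall holder from its tray pocket and lowered it through the stand's slot, then handed the job in at about 19 s with the gripper still holding it.

**Finding the slot:** Three entry attempts touched the plate rim, the hardest at about 25 N. The holder tipped about 1.4° in the grip on the first touch, so I tilted the tool to bring it upright again. It went in without force at y ≈ 0.252 m. The image fits had put the slot at 0.247–0.251 m and disagreed with each other by about 2 mm.

**Last checks:**
- **Height:** The TCP is at z = 0.1128 m, which puts the window at about 74 mm, level with the barrels. That figure comes from the grasp height and the rim contact, because the window is hidden behind the plate.
- **Clearance:** The foot is at about 56 mm, well above the 12 mm base.
- **Contact:** Wrist forces are within noise (under about 1 N), so the holder hangs free in the slot.
- **Grip:** The gripper opening is about 0.11, so it still holds the 10 mm bar.
- **Surroundings:** The final side picture shows both short holders in their pockets, and the timer and amber bottle where they started.

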